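Swing a coverslip weight foot-down and set it on the mounted slide

ROBOT

A 6-joint arm with a two-finger parallel gripper is mounted at the origin on a cart in front of the work surface, level with it; the furniture and walls round the work are solid. World frame = base frame: x ahead of the robot, y to its left, z up, the work surface at z = 0. Lengths are in m, angles in rad, forces in N, time in s.
With the tool pointing down it reaches from about 0.3 to 0.95 m from the base axis. Payload 3.1 kg.
Tool frame: the origin (TCP) lies midway between the tips of the shut fingers; the grasp point (between the pads) lies 19 mm behind it; z points along the fingers, y is the direction in which the jaws open and shut (so a half turn about z gives the same grasp; the last joint's range is limited). The gripper opens to 85 mm and grips with 20 to 120 N. Pads are 22 mm wide; open, the fingers measure 114 mm over their backs; the gripper's body (76 mm by 85 mm) begins 54 mm behind the grasp point. The pads swing forward as they close: fully open they stand 13 mm farther back than shut.
Start: joints at [1.248, 0.308, 1.634, -0, 1.2, -0.07], TCP at [0.156, 0.605, 0.231] pointing down, gripper open.
Joint ranges: [-3.06, 3.06], [-0.79, 1.96], [0.05, 2.63], [-1.19, 4.34], [0.05, 2.64], [-2.94, 2.94]. Speed limits (rad/s): [2.79, 2.79, 3.14, 3.14, 3.14, 3.14].

INTERFACE

Orientations are given as a unit quaternion [w, x, y, z].
In Python, from cell import r, claw, kin, imaging, job, read_time, read_joints, read_qvel, read_effort, read_tcp_pos, read_tool_rot, read_force, read_ft_torque, read_grip_width gives the robot as it stands. Calls block until the motion is done:
- r.move_to(position, orientation): joint-space move of the TCP to a pose.
- r.move_straight(position, rotation=None, v=0.15, contact_N=None): straight line of the TCP; rotation=None keeps the orientation; v is the mean speed in m/s. With contact_N (N) it stops when the force on the tool has changed by that much, and returns True; else False.
- r.movej(angles): joint-space move.
- claw.move_gripper(opening, effort=None): finger opening in m; effort is the grip in N (None keeps the last); returns when the fingers have stopped.
- r.wait(seconds).
- kin.inverse_kinematics(position, orientation): joint angles nearest the present ones, or None.
- imaging.get_image(name): name is "scene" or "top" or "wrist"; returns a dict with "img" (400x640x3 uint8, red, green, blue), "fx", "fy", "cx", "cy" (pixels), "k1" (the pictures are not rectified: a ray, as slopes to the right and down, at radius r is drawn at 1 + k1 r^2 times it, then the intrinsics apply), "rvec" (rotation vector, rad) and "tvec" (3), from world to camera coordinates, as OpenCV has them; the wrist camera has in their place "mount" (4x4, takes a point from camera to tool coordinates, whose origin is the TCP and whose axes are the flange's). Camera axes: x right, y down, z forward; pixel columns grow to the right and rows downward; lengths in m; the calibration is good to about 2 mm. A picture is of the moment at which its call begins: read the wrist's pose just before it. There is no depth.
A pose or a line that the arm cannot do raises r.PlanningError and nothing moves.
- job.finish_job(): hands the job in, once; it reports no verdict.
Trained networks look in a picture, given as the dict that the camera call returned (one of the last four; its "shot" number tells which), for a name from the list of things; names that differ only in an ending like _2 or _b are one class to them, and where a whole thing is asked for, a point or a joint stands for the part that bears it (a point fixed in the world has none). Each returns a list of dicts, best first, with "p" (0 to 1); they miss things now and then, are a little off and sometimes report something else, mostly with a low value. They report only what shows in the picture. A call takes as long as a camera call.
- imaging.recognise(picture, query): "position" ([column, row] in pixels, amid what is visible of it).
Readings, each from a call of its own:
- read_time(): time.
- read_joints(): joint angles.
- read_qvel(): joint speeds.
- read_effort(): joint torques, N m.
- read_tcp_pos(): TCP position.
- read_tool_rot(): TCP orientation.
- read_force(): force on the tool from outside, world axes, zero at the start.
- read_ft_torque(): the same for the moment, N m.
- read_grip_width(): finger opening in m.
Only numpy, scipy, OpenCV 4.12 (cv2) and the standard library are available. Lean on these libraries where they do the work, as an engineer would, in place of code of your own. Each camera call takes 0.05 s, during which the arm holds its last target. There are 200 camera calls.

TASK

Pick up the steel coverslip weight from its rest by the two studs near its head and lift it clear while it still lies level. Then ease the grip so that its heavy foot swings down under gravity until it hangs upright in the fingers, take a firm hold again, and set it gently upright on the middle of the coverslip of the slide, the long side of its foot along the slide. Let go of it and leave the other things where they are.

Things in the scene. Friction and masses are not known exactly. Their poses are not given: they have to be found in the camera images.
- weight: Plain steel coverslip weight, 0.26 kg, 124 mm long. Origin: middle of the sole (flat face of the foot); +x runs from the sole along the stem to the head, so x is up when it stands. Foot 24 mm along x, 26 along y, 44 along z; stem 12 x 12 mm. Centre of mass on the axis, 30 mm from the sole. It starts lying level in the rest, z up. Let go when tilted on its foot, it rights itself.
- studs (a point): Midway between the weight's two studs (x = 110 mm on its axis; axes as the weight's; starts 30 mm up). Studs: dark, round, 10 mm across, on the +y and -y sides, flat faces 22 mm apart: pinch along y. At 60 N or more the weight stays level; eased below some 35 N the foot swings slowly down, at 4 N to within about 6 degrees of straight; under 2 N it drops. The grip gives about 1 mm per 25 N.
- rest: Low grey plastic rest, fixed, 94 x 52 mm, 32 mm high, origin at the middle of its underside, z up. The weight's foot lies between low lips at the -x end, its stem in an open-topped notch at x = +36 mm; sole at x = -35 mm, studs at x = +75 mm, 27 mm beyond the rest's end over bare worktop. The weight lifts straight up out of it.
- slide_bed: Fixed aluminium mounting bed, 108 mm (x) by 46 mm (y) by 10 mm high, with low end stops (14 mm high, at x = +-44.5 mm), that carries the glass slide: 76 x 26 mm, long side along x, with a 60 x 24 mm coverslip in its middle and a white strip at one end. Origin at the middle of the underside, z up. It may stand in either of two places.
- cover (a point): Centre of the top face of the coverslip, 14 mm above the worktop; axes as the slide bed's (x along the slide). All fixed. A weight that hangs tilted meets the slide with one edge of its foot and stands off-centre when let go; tilted less than about 7 degrees and lowered with the grip eased, the studs 110 mm above the coverslip's centre, it turns on the studs until the sole is flat and centred.
- empty_bed: The same bed without a slide; not to be used. Origin as for the slide bed.
- stain_bottle: Bystander: brown bottle, 48 mm across, 104 mm high, origin at the centre of its base.
- control_vial: Bystander: small vial, 24 mm across, 45 mm high, origin at the centre of its base.
- petri_dish: Bystander: petri dish, 89 mm across, 15 mm high, origin at the centre of its base.
- slide_box: Bystander: carton 58 x 80 x 30 mm, origin at the centre of its base.
- lancet_box: Bystander: carton 45 x 62 x 38 mm, origin at the centre of its base.

How it is judged:
On the way, in this order (a step that is already met when the one before it is completed fails the run):
1. the weight is held clear of its rest (sole at least 60 mm above the worktop) and still lies, its stem within about 35 degrees of level (height (world z) of each of weight, studs above 0.06 m and angle between weight's own x axis and vertical between 0.96 and 2.18 rad and contact force between the fingers and weight above 0.5 N), for 0.2 s.
2. the weight hangs foot down in the fingers, clear of everything (sole more than 20 mm above the worktop), stem within about 28 degrees of upright (angle between weight's own x axis and vertical below 0.5 rad and height (world z) of weight above 0.02 m and contact force between the fingers and weight above 0.5 N and contact force between weight and slide_bed below 0.01 N), for 0.2 s.
At the end, for the whole second after the job is handed in: The weight stands released and at rest on the coverslip, upright within 4 degrees, its sole centred within 14 mm along the slide and 8 mm across it, the long side of its foot within about 11 degrees of the slide's length (either way round) (x of weight in the frame of cover between -0.014 and 0.014 m and y of weight in the frame of cover between -0.008 and 0.008 m and z of weight in the frame of cover between -0.003 and 0.003 m and angle between weight's own x axis and vertical below 0.07 rad and angle between the z axis of weight and the x axis of slide_bed, either way round below 0.2 rad and linear speed of weight below 0.02 m/s); the robot touches nothing.
It fails at once if the weight is pressed or dropped on the slide with more than 25 N (contact force between weight and slide_bed above 25 N).
It fails at once if a bystander is pushed more than 20 mm (distance of any of stain_bottle, control_vial, petri_dish, slide_box, lancet_box from where it was at the start of the episode above 0.02 m).
It also fails if it takes over 51 s, if anything falls off the work surface, if the arm or the gripper's body presses on something with over 40 N, if the wrist force passes 120 N, or if a joint passes its speed limit or range.

## Working session

There is one attempt and no reset: what is moved stays moved. The work goes in short steps, each a Python script; the robot and the scene stay as the last script left them, time stands still between calls to the robot, and variables do not carry over. Pictures are saved under pics/ and viewed, about 8 in all and at most 12, crops included, and the job is handed in when it is done.

```bash
mkdir -p pics; ls; cat > h.py <<'E'
import numpy as np, cv2
from cell import *
def ray(p,u,v,pose=None):
    """origin, direction in world of pixel"""
    x=(u-p['cx'])/p['fx']; y=(v-p['cy'])/p['fy']
    a,b=x,y
    for _ in range(20):
        s=1+p['k1']*(a*a+b*b); a,b=x/s,y/s
    d=np.array([a,b,1.])
    if 'mount' in p:
        M=np.array(p['mount']); P,R=pose
        o=P+R@M[:3,3]; return o,R@M[:3,:3]@d
    R=cv2.Rodrigues(np.array(p['rvec'],float))[0]; t=np.array(p['tvec'],float).ravel()
    return -R.T@t,R.T@d
def onz(p,u,v,z,pose=None):
    o,d=ray(p,u,v,pose); return o+d*(z-o[2])/d[2]
def q2R(q):
    from scipy.spatial.transform import Rotation as Q
    return Q.from_quat(np.r_[q[1:],q[0]]).as_matrix()
def pose():
    return np.array(read_tcp_pos()),q2R(np.array(read_tool_rot()))
def save(p,n): cv2.imwrite('pics/'+n,p['img'][:,:,::-1])
E
python3 - <<'E'
from h import *
print(read_time(),read_tcp_pos(),read_tool_rot())
for c in ('scene','top'):
    p=imaging.get_image(c); save(p,c+'0.png')
    print(c,p.get('rvec'),p.get('tvec'),p['fx'])
    for n,z in (('weight',.03),('studs',.03),('rest',.02),('slide_bed',.01),('empty_bed',.008),('stain_bottle',.05),('control_vial',.02),('petri_dish',.01),('slide_box',.03),('lancet_box',.038)):
        for d in imaging.recognise(p,n)[:3]:
            print(n,round(d['p'],2),np.round(d['position']),np.round(onz(p,*d['position'],z),3))
print(read_time())
E
```

```text
pics
0.0 [0.1560856  0.60433659 0.23004864] [-2.12545616e-04  1.26065561e-01  9.92021253e-01 -1.12357209e-03]
scene [ 2.16201063 -0.68121923  0.29820223] [-0.34716211  0.26961824  0.84369786] 446.86185022608595
weight 0.88 [344. 237.] [ 0.468 -0.011  0.03 ]
studs 0.62 [342. 235.] [ 0.467 -0.004  0.03 ]
rest 0.73 [340. 249.] [ 0.442 -0.03   0.02 ]
slide_bed 0.69 [295. 188.] [0.486 0.233 0.01 ]
empty_bed 0.85 [276. 158.] [0.518 0.399 0.008]
stain_bottle 0.61 [333. 143.] [0.664 0.31  0.05 ]
stain_bottle 0.42 [296. 186.] [0.466 0.193 0.05 ]
control_vial 0.54 [340. 237.] [0.466 0.002 0.02 ]
control_vial 0.47 [220. 170.] [0.349 0.421 0.02 ]
petri_dish 0.74 [374. 192.] [0.646 0.098 0.01 ]
slide_box 0.59 [306. 136.] [0.638 0.417 0.03 ]
lancet_box 0.78 [399. 304.] [ 0.437 -0.232  0.038]
top [ 2.09860793 -2.16079729  0.20077677] [0.09077038 0.4953018  1.37048953] 492.0806054651132
weight 0.56 [350. 202.] [ 0.467 -0.001  0.03 ]
studs 0.73 [352. 209.] [ 0.446 -0.004  0.03 ]
rest 0.65 [352. 205.] [ 0.459 -0.005  0.02 ]
rest 0.6 [200. 145.] [0.651 0.439 0.02 ]
slide_bed 0.75 [270. 198.] [0.489 0.234 0.01 ]
empty_bed 0.7 [212. 193.] [0.509 0.403 0.008]
stain_bottle 0.69 [242. 141.] [0.653 0.309 0.05 ]
control_vial 0.59 [205. 249.] [0.345 0.419 0.02 ]
petri_dish 0.81 [316. 147.] [0.64  0.094 0.01 ]
petri_dish 0.34 [214. 193.] [0.508 0.399 0.01 ]
slide_box 0.95 [200. 146.] [0.648 0.435 0.03 ]
slide_box 0.52 [352. 205.] [ 0.458 -0.004  0.03 ]
lancet_box 0.65 [428. 209.] [ 0.438 -0.223  0.038]
1.1
```

```bash
python3 - <<'E'
import cv2
a=cv2.imread('pics/top0.png'); b=cv2.imread('pics/scene0.png')
x=cv2.resize(a[110:270,180:460],None,fx=2.8,fy=2.8,interpolation=3)
cv2.imwrite('pics/t.png',x)
E
```

```text
(no output)
```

View pics/t.png

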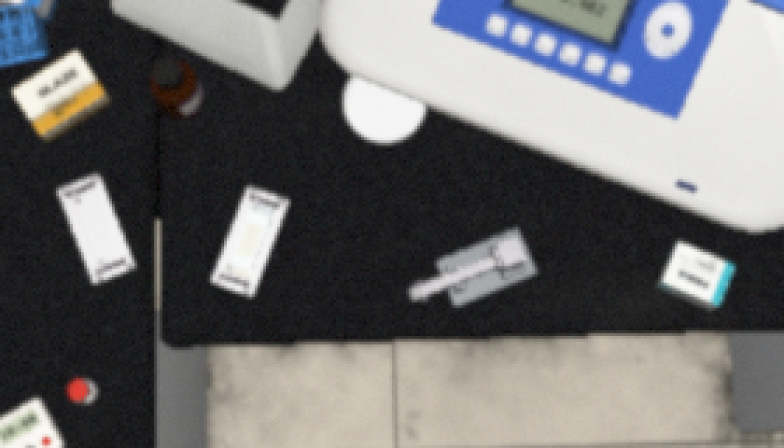

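View pics/scene0.png

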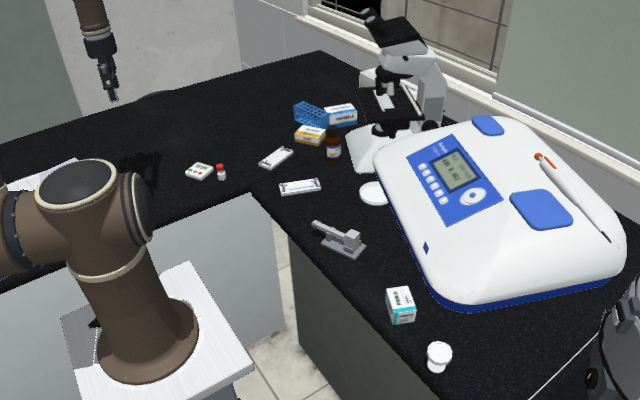

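The top view shows the slide bed (strip end down) at about pixel (270,197) and the empty bed at (214,192). The weight's head is at about (328,214) and its foot at (362,200). Next I'll take close wrist views of both.

```bash
cat >> h.py <<'E'
from scipy.spatial.transform import Rotation as Q
def down(a):
    c,s=np.cos(a),np.sin(a)
    q=Q.from_matrix(np.array([[c,s,0],[s,-c,0],[0,0,-1.]])).as_quat()
    return np.r_[q[3],q[:3]]
def half(a,P):
    """choose a or a+pi with smaller last-joint magnitude"""
    best=None
    for b in (a,a+np.pi):
        j=kin.inverse_kinematics(P,down(b))
        if j is not None and (best is None or abs(j[5])<abs(best[1][5])): best=(b,j)
    return best
E
python3 - <<'E'
from h import *
p=imaging.get_image('top')
f=lambda x,y,z: onz(p,180+x/2.8,110+y/2.8,z)
h=f(415,290,.03); ft=f(510,252,.04); print('head',h,'foot',ft)
d=h-ft; aw=np.arctan2(d[1],d[0]); print('aw',np.degrees(aw))
c=[f(*k,.01) for k in ((249,185),(289,195),(253,296),(212,284))]
print(np.round(c,3)); bd=(c[0]+c[1]-c[2]-c[3]); ab=np.arctan2(bd[1],bd[0]); bc=np.mean(c,axis=0); print('bed',bc,np.degrees(ab))
w=imaging.get_image('wrist'); M=np.array(w['mount']); print(M.round(3))
for tgt,a in ((bc,ab),((h+ft)/2,aw)):
    for b in (a,a+np.pi):
        R=q2R(down(b)); 
        # camera axis hits the target at z=.02 when TCP at z=.2
        o=R@M[:3,3]; dr=R@M[:3,2]; P=np.r_[0,0,.2]; s=(.02-.2-o[2])/dr[2]; P[:2]=tgt[:2]-(o+dr*s)[:2]
        j=kin.inverse_kinematics(P,down(b)); print(np.degrees(b),P,None if j is None else np.round(j,2))
E
```

```text
head [0.43465221 0.06431293 0.03      ] foot [ 0.4698151  -0.03432891  0.04      ]
aw 109.6196443092436
[[0.554 0.236 0.01 ]
 [0.542 0.194 0.01 ]
 [0.436 0.233 0.01 ]
 [0.45  0.276 0.01 ]]
bed [0.49566204 0.23464771 0.01      ] -20.458734717466342
[[-0.001 -0.957 -0.29   0.073]
 [ 1.    -0.001  0.     0.   ]
 [-0.001 -0.29   0.957 -0.142]
 [ 0.     0.     0.     1.   ]]
-20.458734717466342 [0.51865895 0.22656144 0.2       ] [ 0.33  0.23  1.8  -0.    1.11  2.26]
159.54126528253366 [0.47266512 0.24273398 0.2       ] [ 0.39  0.16  1.88 -0.    1.1  -0.82]
109.6196443092436 [0.44361476 0.03779465 0.2       ] [-0.01 -0.01  2.07 -0.    1.08 -0.36]
289.61964430924354 [ 0.46085254 -0.00781063  0.2       ] [-0.11  0.02  2.04 -0.    1.08  2.69]
```

```bash
python3 - <<'E'
from h import *
import pickle
for n,P,b in (('bed',[.4727,.2427,.2],159.54),('wt',[.4436,.0378,.2],109.62)):
    r.move_to(P,down(np.radians(b))); r.wait(.2)
    ps=pose(); p=imaging.get_image('wrist'); save(p,n+'1.png'); pickle.dump((ps,p),open(n+'.pkl','wb'))
    for q,z in (('slide_bed',.01),('cover',.014),('weight',.03),('studs',.03),('rest',.02)):
        for d in imaging.recognise(p,q)[:2]: print(n,q,round(d['p'],2),np.round(d['position'],1),np.round(onz(p,*d['position'],z,ps),4))
print(read_time(), read_force())
E
python3 -c "
import cv2,numpy as np
a=[cv2.imread('pics/%s1.png'%n)for n in('bed','wt')]
cv2.imwrite('pics/b.png',np.vstack(a)[:, :]) if 0 else None"
```

```text
bed slide_bed 0.97 [317.5 197.6] [0.4933 0.2385 0.01  ]
bed cover 0.57 [317.1 198.7] [0.4933 0.238  0.014 ]
bed weight 0.94 [109.5 250.5] [ 0.4632 -0.0101  0.03  ]
bed studs 0.97 [112.6 252.3] [ 0.4665 -0.008   0.03  ]
bed studs 0.21 [407.3 309.7] [0.6648 0.2953 0.03  ]
bed rest 0.77 [130.9 241.9] [0.4642 0.0107 0.02  ]
bed rest 0.57 [316.7 198.4] [0.4912 0.2383 0.02  ]
wt slide_bed 0.8 [443.9  27.4] [0.513  0.2303 0.01  ]
wt cover 0.88 [440.8  23.7] [0.5075 0.2307 0.014 ]
wt studs 0.84 [317.8 222.9] [ 0.4622 -0.0024  0.03  ]
wt rest 0.71 [308.4 217.3] [ 0.4507 -0.0031  0.02  ]
4.8 [ 0.8781311  -0.82640418 -0.4527644 ]
```

View pics/bed1.png

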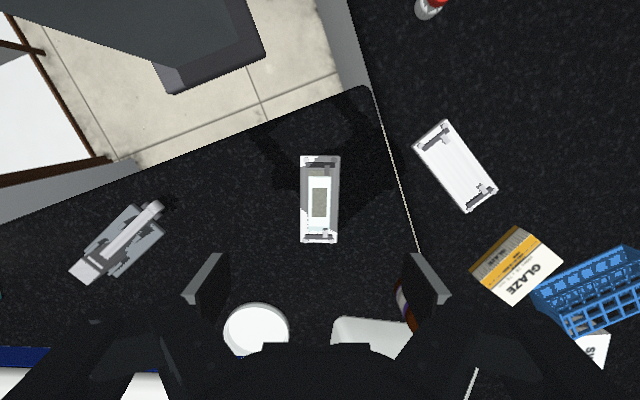

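View pics/wt1.png

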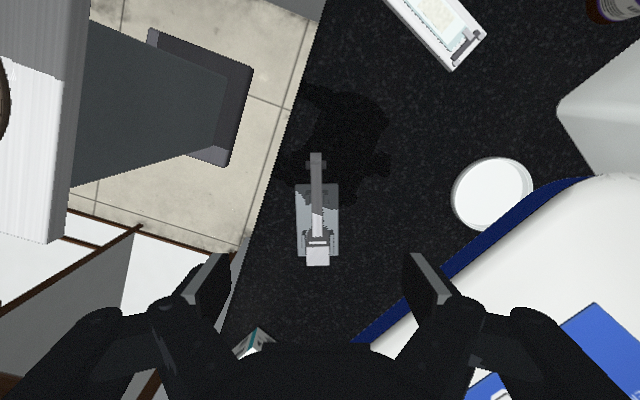

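Both wrist views are clear. The slide bed is at (319,199) and nearly aligned with the tool. The weight's head is near (316,158) and its foot near (318,253). I'll enlarge both to read the edges.

```bash
python3 - <<'E'
import cv2,numpy as np
a=cv2.imread('pics/bed1.png')[145:255,280:360]; b=cv2.imread('pics/wt1.png')[145:275,280:360]
A=cv2.resize(a,None,fx=4.5,fy=4.5,interpolation=2); B=cv2.resize(b,None,fx=4.5,fy=4.5,interpolation=2)
o=np.zeros((585,720,3),np.uint8); o[:A.shape[0],:360]=A; o[:B.shape[0],360:]=B
cv2.imwrite('pics/z1.png',o)
E
```

```text
(no output)
```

View pics/z1.png

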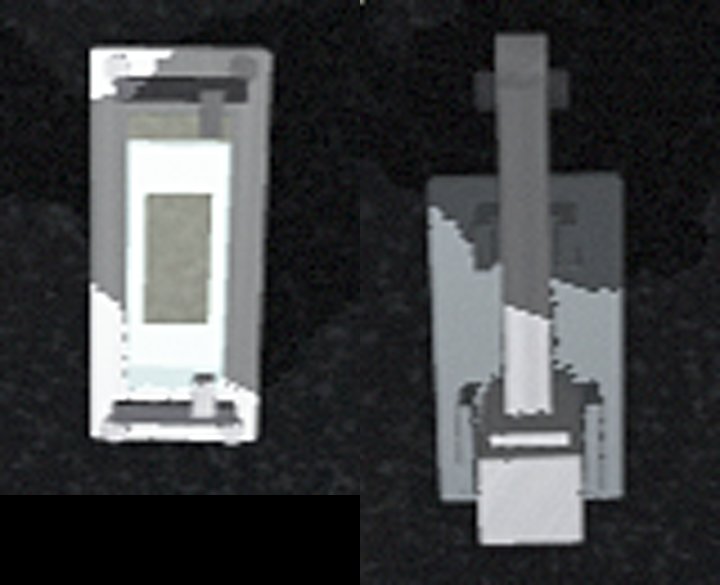

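```bash
python3 - <<'E'
from h import *
import pickle
ps,p=pickle.load(open('bed.pkl','rb'))
f=lambda x,y,z:onz(p,280+x/4.5-.4,145+y/4.5-.4,z,ps)
c=np.array([f(x,y,.01) for x,y in((90,48),(272,48),(260,441),(91,438))])
print(c.round(4),'L',np.linalg.norm(c[0]-c[3]),np.linalg.norm(c[1]-c[2]),'W',np.linalg.norm(c[0]-c[1]),np.linalg.norm(c[2]-c[3]))
d=c[2]+c[3]-c[0]-c[1]; print('bed c',c.mean(0),'ang',np.degrees(np.arctan2(d[1],d[0])))
s=np.array([f(x,y,.0138) for x,y in((126,140),(231,140),(223,388),(124,388))]); print('coverslip/slide parts',s.round(4), s[1:3].mean(0))
cc=[f(x,y,.014) for x,y in((145,194),(211,194),(211,324),(145,324))]; print('grey centre',np.mean(cc,axis=0))
ps,p=pickle.load(open('wt.pkl','rb'))
f=lambda x,y,z:onz(p,280+(x-360)/4.5-.4,145+y/4.5-.4,z,ps)
st=f(522,90,.031); sl=f(474,90,.03); sr=f(570,90,.03)
h=f(522,34,.036); k=f(528,415,.036); d=h-k
print('studs',st,'w',np.linalg.norm(sl-sr),'head',h,'|h-st|',np.linalg.norm(h-st),'stem ang',np.degrees(np.arctan2(d[1],d[0])),'len',np.linalg.norm(d))
ft=f(530,501,.052); print('foot centre',ft, np.linalg.norm((ft-st)[:2]),np.degrees(np.arctan2(*(st-ft)[1::-1])))
rc=np.array([f(*q) for q in((428,178,.032),(624,173,.032))]); print('rest edge',rc,np.linalg.norm(rc[0]-rc[1]))
E
```

```text
[[0.4392 0.2369 0.01  ]
 [0.4553 0.28   0.01  ]
 [0.5565 0.2415 0.01  ]
 [0.5393 0.198  0.01  ]] L 0.10737645181906928 0.10828147863728835 W 0.04599516508613994 0.04675276835431624
bed c [0.49760646 0.23907893 0.01      ] ang -21.005605263052217
coverslip/slide parts [[0.4638 0.2373 0.0138]
 [0.4732 0.2624 0.0138]
 [0.5366 0.2376 0.0138]
 [0.5272 0.2125 0.0138]] [0.50485554 0.25000007 0.0138    ]
grey centre [0.49836405 0.23870973 0.014     ]
studs [0.43709928 0.06009148 0.031     ] w 0.02301794324770638 head [0.43241585 0.07316451 0.036     ] |h-st| 0.014759352712967685 stem ang 110.60710934001234 len 0.09584408836928533
foot centre [ 0.47190196 -0.03133671  0.052     ] 0.09782811821276348 110.83962142720908
rest edge [[0.42278146 0.03232111 0.032     ]
 [0.46717826 0.04953246 0.032     ]] 0.04761625001941489
```

All sizes agree with the given ones: bed 108 x 46 mm, studs 23 mm across, and foot centre 98 mm from the studs. I'll pick the weight up now.

```bash
python3 - <<'E'
from h import *
a=down(np.radians(110.7)); S=[.4371,.0600]
claw.move_gripper(.045,100)
r.move_to(S+[.06],a); 
r.move_straight(S+[.009],v=.06)
print(read_tcp_pos(),read_grip_width(),read_force())
claw.move_gripper(.0,100); print('w100',read_grip_width(),read_force(),read_tcp_pos())
print(r.move_straight(S+[.15],v=.1)); r.wait(.4)
ws=[]
for e in (100,80,65):
    claw.move_gripper(.0,e); r.wait(.1); ws.append((e,read_grip_width()))
print(ws,read_force(),read_tcp_pos(),read_time())
ps=pose(); p=imaging.get_image('wrist'); save(p,'lift.png')
p=imaging.get_image('scene'); cv2.imwrite('pics/lift_s.png',cv2.resize(p['img'][120:300,240:440,::-1],None,fx=3,fy=3))
E
```

```text
[0.43740329 0.06001534 0.00912475] 0.045083340555216525 [ 0.28133231 -0.07230686  0.75325635]
w100 0.018038238124460856 [-0.8258587   0.68740133  3.15389992] [0.43759227 0.06007398 0.00951232]
False
[(100, 0.01752402542476455), (80, 0.017490425592316273), (65, 0.018058905858118098)] [-0.91882714  0.40267587 -3.11312686] [0.43710684 0.05998963 0.14999487] 10.2167
```

View pics/lift_s.png

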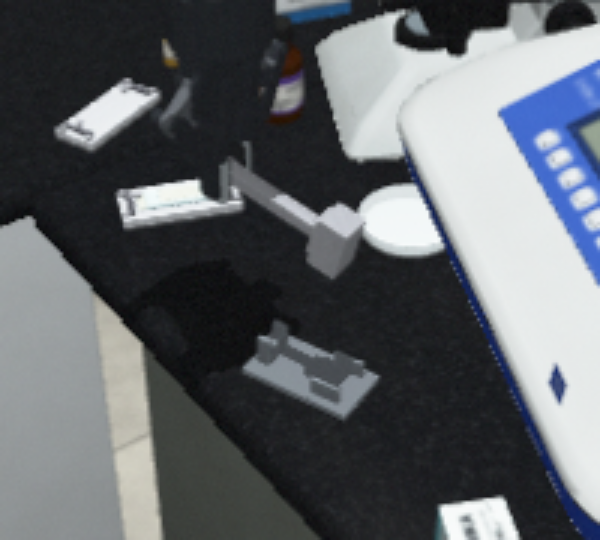

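The weight is held level and clear of the rest. I'll move it toward the bed and ease the grip in steps, tracking the tilt through the wrist moment.

```bash
python3 - <<'E'
from h import *
claw.move_gripper(0,100)
b=np.radians(159)
r.move_straight([.46,.15,.18],down(b),v=.12); r.wait(.2)
R=pose()[1]
print('M0',R.T@np.array(read_ft_torque()),'F',read_force())
import cv2
for o in (.0200,.0206,.0210,.0213,.0215):
    claw.move_gripper(o,100); r.wait(.4)
    w=[read_grip_width() for _ in range(8)]
    m=np.mean([R.T@np.array(read_ft_torque()) for _ in range(8)],axis=0)
    print(o,'w',np.mean(w).round(5),np.std(w).round(5),'M',m.round(3),'Fz',read_force()[2].round(2))
p=imaging.get_image('wrist'); save(p,'e1.png'); p=imaging.get_image('scene'); cv2.imwrite('pics/e1s.png',cv2.resize(p['img'][120:300,240:440,::-1],None,fx=3,fy=3))
print(read_time())
E
```

```text
M0 [-0.05333248  0.21723107  0.0035885 ] F [ 0.13874101  0.00563291 -2.98345648]
0.02 w 0.02036 0.0 M [-0.012  0.167 -0.005] Fz -1.96
0.0206 w 0.02074 0.0 M [-0.022  0.152  0.012] Fz -2.52
0.021 w 0.02135 0.0 M [ 0.016  0.044 -0.021] Fz -3.22
0.0213 w 0.0214 0.0 M [-0.027  0.088 -0.014] Fz -2.66
0.0215 w 0.02131 0.0 M [ 0.034  0.026 -0.026] Fz -3.24
14.9083
```

View pics/e1s.png

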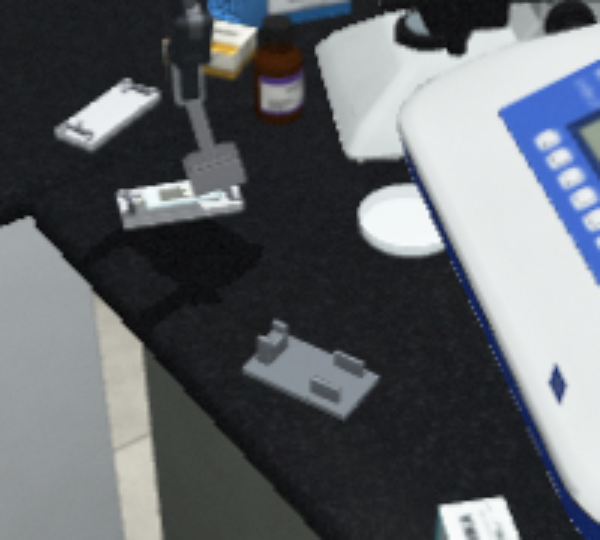

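The weight has swung down to roughly 20 degrees, with its foot at about pixel (311,177) in the scene view. I'll work out the tilt by projecting the weight's model.

```bash
cat >> h.py <<'E'
def proj(p,X):
    R=cv2.Rodrigues(np.array(p['rvec'],float))[0]
    c=R@X+np.array(p['tvec'],float).ravel(); a,b=c[:2]/c[2]; s=1+p['k1']*(a*a+b*b)
    return np.array([p['fx']*a*s+p['cx'],p['fy']*b*s+p['cy']])
def wbox(th,ps,tilt=0):
    """weight foot corners and stud point; th = tilt from vertical, foot toward tool -x"""
    P,R=ps; S=P-R[:,2]*.020
    h=np.array([R[0,0],R[1,0],0]); h/=np.linalg.norm(h); k=np.array([0,0,1.])
    X=np.cos(th)*k+np.sin(th)*h; Z=-np.cos(th)*h+np.sin(th)*k; Y=np.cross(Z,X)
    O=S-.11*X
    return S,[O+x*X+y*Y+z*Z for x in(0,.024) for y in(-.013,.013) for z in(-.022,.022)]
def draw(p,ths,ps,crop,f,name):
    y0,y1,x0,x1=crop; im=cv2.resize(np.ascontiguousarray(p['img'][y0:y1,x0:x1,::-1]),None,fx=f,fy=f,interpolation=2)
    rows=[]
    for th in ths:
        g=im.copy(); S,C=wbox(np.radians(th),ps)
        T=lambda X:tuple(int(v) for v in np.round((proj(p,X)-[x0,y0]+.5)*f))
        hull=cv2.convexHull(np.array([T(c) for c in C])); cv2.polylines(g,[hull],True,(0,255,0),1); cv2.circle(g,T(S),2,(0,0,255),-1)
        cv2.putText(g,str(th),(5,15),0,.5,(0,255,255),1); rows.append(g)
    cv2.imwrite('pics/'+name,np.hstack(rows))
E
python3 - <<'E'
from h import *
ps=pose(); p=imaging.get_image('scene'); print(ps[0],read_grip_width(),read_force()[2])
draw(p,(12,18,24,30),ps,(130,200,280,336),3.5,'ov1.png')
for th in range(0,41,5): print(th, np.mean([proj(p,c) for c in wbox(np.radians(th),ps)[1]],axis=0).round(1))
E
```

```text
[0.46000225 0.14998124 0.18000883] 0.021768897546349548 -2.26728658534773
0 [302.1 178.6]
5 [305.6 177.9]
10 [309. 177.]
15 [312.3 175.9]
20 [315.6 174.5]
25 [318.8 172.9]
30 [321.8 171. ]
35 [324.7 169. ]
40 [327.4 166.8]
```

View pics/ov1.png

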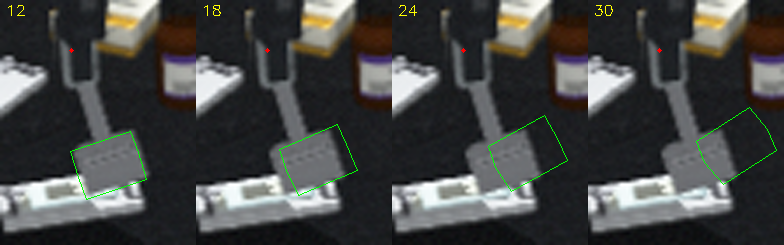

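The 12 degree overlay fits well, so about 12–13° of tilt remains. That already meets the hang step. I'll grip firmly, take out the rest by tilting the tool, and carry the weight over the coverslip.

```bash
cat > tgt.py <<'E'
from h import *
def toolpose(stud,b,th):
    """TCP pos, quat: yaw b, tool tilted so that a weight at tilt th becomes upright"""
    R=q2R(down(b)); h=R[:,0]; ax=np.cross(h,[0,0,1.])
    R2=Q.from_rotvec(th*ax).as_matrix()@R; q=Q.from_matrix(R2).as_quat()
    return np.array(stud)+.0205*R2[:,2], np.r_[q[3],q[:3]]
B=np.radians(159); C=[.4980,.2389]; TH=np.radians(12.5)
E
python3 - <<'E'
from tgt import *
claw.move_gripper(0,90); print(read_grip_width())
P,q=toolpose([.46,.15,.2005],B,TH); r.move_straight(P,q,v=.06)
P,q=toolpose(C+[.16],B,TH); r.move_straight(P,q,v=.1); r.wait(.3)
ps=pose(); print(ps[0],P,read_force(),read_time())
p=imaging.get_image('scene')
S=ps[0]-ps[1][:,2]*.0205; ps2=(S-np.array([0,0,.020]),q2R(down(B)))
draw(p,(-5,0,5),ps2,(120,200,250,336),3,'ov2.png')
t=imaging.get_image('top'); import cv2
draw(t,(-5,0,5),ps2,(160,230,235,305),3.5,'ov2t.png')
a,b=cv2.imread('pics/ov2.png'),cv2.imread('pics/ov2t.png'); w=max(a.shape[1],b.shape[1])
cv2.imwrite('pics/ov2c.png',np.vstack([cv2.copyMakeBorder(k,0,0,0,w-k.shape[1],0) for k in(a,b)]))
E
```

```text
0.01766200085354531
[0.49392162 0.24021142 0.14025356] [0.49385769 0.24049008 0.13998593] [ 0.56881705  0.16305666 -2.41123369] 17.0583
```

View pics/ov2c.png

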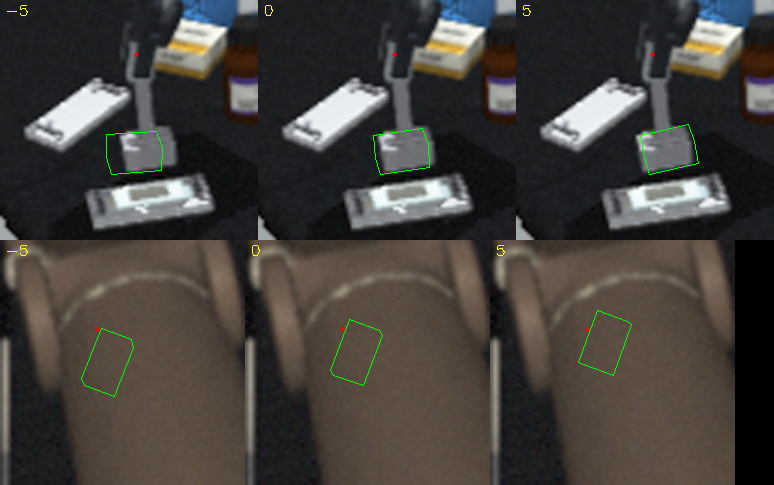

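The remaining tilt is about 0–2°, and the foot is over the coverslip. I'll lower it with the grip eased.

```bash
python3 - <<'E'
from tgt import *
P,q=toolpose(C+[.131],B,TH); r.move_straight(P,q,v=.06)
claw.move_gripper(.0215,100); r.wait(.3); print('eased',read_grip_width(),read_force())
z=.129
while z>.1212:
    P,q=toolpose(C+[z],B,TH); c=r.move_straight(P,q,v=.01,contact_N=2.5); 
    f=np.mean([read_force()[2] for _ in range(3)]); print(round(z,4),c,f.round(2),read_tcp_pos()[2].round(4))
    if c: break
    z-=.0015
r.wait(.3); ps=pose(); print(read_force(),ps[0],read_time())
p=imaging.get_image('scene')
S=ps[0]-ps[1][:,2]*.0205
draw(p,(-4,0,4),(S-np.array([0,0,.020]),q2R(down(B))),(120,200,250,336),3,'ov3.png')
E
```

```text
eased 0.02156665177612982 [ 0.02790182  0.24518803 -2.93337655]
0.129 False -2.5 0.1088
0.1275 False -2.77 0.1074
0.126 False -2.99 0.1059
0.1245 True 5.38 0.1053
[ 0.96734966 -0.58215432  5.79967682] [0.49447894 0.24043197 0.10527765] 19.7667
```

View pics/ov3.png

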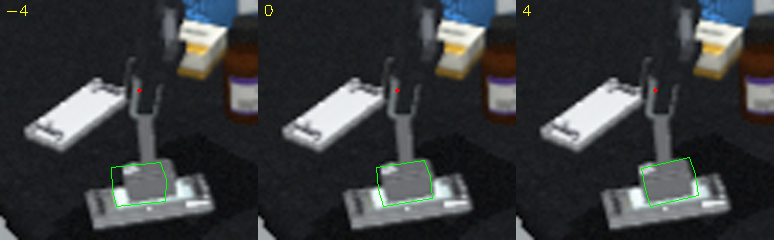

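The weight touched down as expected at about stud height 0.125 m, carried roughly 8 N and stands on the coverslip. I'll release it, retreat along the tool axis and check.

```bash
python3 - <<'E'
from tgt import *
for o in (.0219,.0224,.024,.042): claw.move_gripper(o); r.wait(.1)
print(read_grip_width(),read_force())
P,R=pose(); r.move_straight(P-.13*R[:,2],v=.1)
# look from the wrist, camera over the bed from the side
r.move_to([.4727-.03,.2427+.011,.26],down(np.radians(159))); r.wait(.3)
ps=pose(); w=imaging.get_image('wrist'); s=imaging.get_image('scene')
for d in imaging.recognise(w,'weight')[:2]: print(d['p'],d['position'])
import pickle; pickle.dump((ps,w),open('end.pkl','wb'))
def pw(X):
    M=np.array(w['mount']); c=M[:3,:3].T@(ps[1].T@(X-ps[0])-M[:3,3]); a,b=c[:2]/c[2]; k=1+w['k1']*(a*a+b*b)
    return np.array([w['fx']*a*k+w['cx'],w['fy']*b*k+w['cy']])
ref=(np.array(C+[.124-.020]),q2R(down(B)))
c=pw(np.array(C+[.07])).astype(int); x0,y0=max(c[0]-55,0),max(c[1]-75,0); f=4
im=cv2.resize(np.ascontiguousarray(w['img'][y0:y0+140,x0:x0+110,::-1]),None,fx=f,fy=f)
T=lambda X:((pw(X)-[x0,y0]+.5)*f).round().astype(int)
cv2.polylines(im,[cv2.convexHull(np.array([T(k) for k in wbox(0,ref)[1]]).astype(np.int32))],True,(0,255,0),1)
cv2.circle(im,tuple(int(v) for v in T(np.array(C+[.138]))),3,(0,0,255),-1)
cv2.imwrite('pics/endw.png',im); draw(s,(0,),ref,(120,200,250,336),4,'ends.png')
a,b=cv2.imread('pics/ends.png'),im; H=max(a.shape[0],b.shape[0])
cv2.imwrite('pics/endc.png',np.hstack([cv2.copyMakeBorder(k,0,H-k.shape[0],0,0,0) for k in(a,b)]))
print(read_time(),read_force())
E
```

```text
0.042339562120306415 [ 0.3389214   0.5898794  -0.20628097]
0.69 [317.7, 223.6]
0.39 [317.1, 194.0]
23.5333 [-0.13882415 -0.84496137  0.57326784]
```

View pics/endc.png

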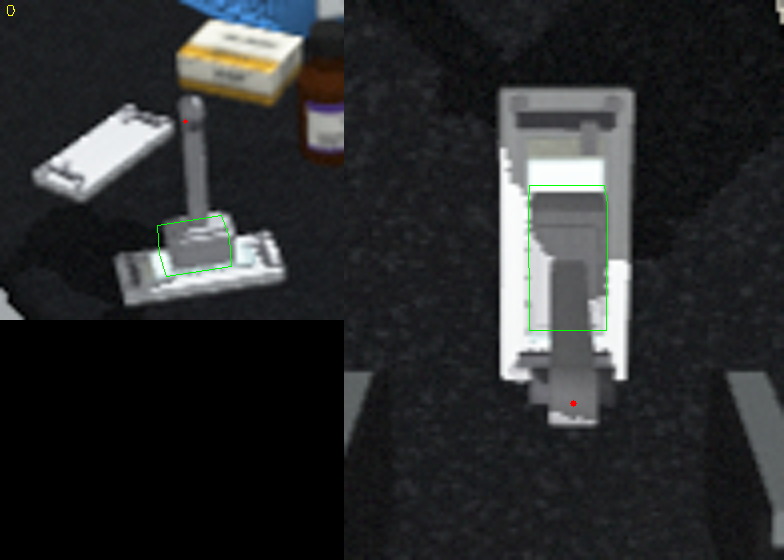

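The weight stands free and upright. The foot is about 2 mm from the predicted centre along the slide, well centred across it and aligned with it. The arm is clear, so I'm handing in.

```bash
python3 -c "
from cell import job,read_time
print(job.finish_job(),read_time())"
```

```text
the job is handed in; nothing more can be done
the job is handed in; nothing more can be done
```

The weight now stands upright and released on the middle of the coverslip, with the long side of its foot along the slide. I handed the job in at about 23.5 s of robot time, and it reported no verdict.

- **Lift:** I picked the weight up by its studs at 100 N and lifted it. It stayed level and clear of the rest.
- **Swing:** I eased the grip in steps to a commanded opening of 21.5 mm. The weight swung down to about 12–13° from upright, judged by laying its projected outline over the scene picture. I didn't ease further, to avoid dropping it. I gripped firmly again and took out the rest by tilting the tool 12.5°.
- **Placing:** I lowered it with the grip eased. It touched down at the expected height with about 8 N on the slide, against the 25 N limit.
- **Last checks:** In the wrist and scene pictures the weight stands free and upright, about 2 mm off centre along the slide, with no visible offset across it. The arm was clear and the other things did not appear to have moved.
- **Where readings disagreed:**
  - The force and moment readings were noisy, so I relied on the pictures for the tilt.
  - The opening suggested a tilt of about 21°, against the 12–13° measured. The two would agree if the pads meet the studs about 0.2 mm tighter than nominal.

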